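# Rack the fret-dot tubes in reverse order

## Robot

A 7-joint arm with a two-finger parallel gripper is mounted at the origin on a cart in front of the work surface, level with it; the furniture and walls round the work are solid. World frame = base frame: x ahead of the robot, y to its left, z up, the work surface at z = 0. Lengths are in m, angles in rad, forces in N, time in s.
With the tool pointing down it reaches from about 0.425 to 0.925 m from the base axis. Payload 6.8 kg.
Tool frame: the origin (TCP) lies midway between the tips of the shut fingers; the grasp point (between the pads) lies 19 mm behind it; z points along the fingers, y is the line along which they close (so a half turn about z gives the same grasp; the last joint's range is limited). The gripper opens to 85 mm and grips with 20 to 120 N. Pads are 22 mm wide; open, the fingers measure 114 mm over their backs; the gripper's body (76 mm by 85 mm) begins 54 mm behind the grasp point. The pads swing forward as they close: fully open they stand 13 mm farther back than shut.
Start: joints at [-1.224, 0.477, 0.022, 1.555, -0.011, 1.109, -0.083], TCP at [0.297, 0.606, 0.206] pointing down, gripper open.
Joint ranges: [-2.96, 2.96], [-0.34, 2.1], [-1.41, 1.46], [0.24, 2.44], [-1.37, 4.51], [0.17, 1.92], [-2.96, 2.96]. Speed limits (rad/s): [2.39, 2.39, 3.14, 3.14, 3.14, 3.14, 3.14].

## Interface

Orientations are given as a unit quaternion [w, x, y, z].
In Python, from rig import ctrl gives the robot as it stands.
- The arm moves only by the shell command python3 -m jog 'ROWS' [FORCE]. ROWS is JSON, a list of rows, each an object with "slide": the shift along the tool's x, y, z in cm, a list of three; "twist": the turn, a rotation vector about the tool's x, y, z in rad, a list of three; "jaw": the gripper command: -1 is shut, 1 is fully open, values between are in proportion. In form: [{"slide": [dx, dy, dz], "twist": [ax, ay, az], "jaw": jaw}, ...]. A call has exactly 10 rows; each row is the pose to reach, as a shift and turn from the pose commanded when the call began, along the tool's axes at that moment; what a row does not reach only later rows make up. A row lasts 1/12 s, in which the tool goes at most 41.7 mm and 7.16 degrees, less where a joint would pass 70% of its speed; a pose out of reach is approached as far as the arm can. A call with a gripper value outside its range is refused whole. The fingers move at their own pace and stop on an object; FORCE is the grip in N (left out, the last holds). Time passes only in rows, so rows that repeat a pose let the fingers close, or fill a call up. It gives the time, the measured TCP pose, the force, the opening and the grip force at its end, in the units of the state.
- ctrl.get_obs(): the state, without advancing time (a new reading comes with each control period).
- ctrl.get_image(name): name is "side" or "top" or "wrist"; returns a dict with "frame" (400x640x3 uint8, red, green, blue), "range_z" (400x640 float32, m along the optical axis (not along the pixel's ray), 0 where there is no reading), "fx", "fy", "cx", "cy" (pixels), "dist_coeffs" ([k1, k2, p1, p2, k3] as OpenCV has them; the pictures are not rectified), "rvec" (rotation vector, rad) and "tvec" (3), from world to camera coordinates, as OpenCV has them. Camera axes: x right, y down, z forward; pixel columns grow to the right and rows downward; lengths in m; the calibration is good to about 2 mm. A picture is of the moment at which its call begins.
- ctrl.sign_off(): hands the job in; it is judged then, once.
The state is a dict: "t": time; "joints": joint angles; "dq": joint speeds; "joint_torque": joint torques, N m; "ee_pos": TCP position; "ee_rot": TCP orientation; "force": force on the tool from outside, world axes, zero at the start; "torque": the same for the moment, N m; "width": finger opening in m; "grip_force": force on a finger pad.
Only numpy, scipy, OpenCV 4.12 (cv2) and the standard library are available. Lean on these libraries where they do the work, as an engineer would, in place of code of your own. Each camera call takes 0.05 s, during which the arm holds its last target. There are 200 camera calls.

## Task

Move the four tubes of fret dots from their single holders on the dark strip into the empty plywood rack, in reverse order: the tube that stands leftmost on the strip, seen from the robot, goes into the rightmost pocket of the rack, the next into the second pocket from the right, and so on. Keep the tubes upright, and leave each standing on the floor of its own pocket, released.

Things in the scene. Friction and masses are not known exactly. Their poses are not given: they have to be found in the camera images.
- tube_red: loose clear tube with a red cap, standing upright at the start in the holder with the red tab; round, 121 mm tall, body 37 mm diameter, cap 39 mm diameter over the top 29 mm (from 92 to 121 mm up), about 0.09 kg. Origin: centre of its underside; z up along the tube.
- holder_red: fixed grey single holder with a red tab on its front side, 56 x 56 x 20 mm, one of four on the dark strip; pocket 44 x 44 mm, its floor 6 mm above the holder's underside, 14 mm deep. It stays put, so it keeps showing where the red-capped tube stood at the start. Origin: centre of its underside; axes parallel to the strip's.
- tube_yellow: loose clear tube with a yellow cap, standing upright at the start in the holder with the yellow tab; round, 121 mm tall, body 37 mm diameter, cap 39 mm diameter over the top 29 mm (from 92 to 121 mm up), about 0.09 kg. Origin: centre of its underside; z up along the tube.
- holder_yellow: fixed grey single holder with a yellow tab on its front side, 56 x 56 x 20 mm, one of four on the dark strip; pocket 44 x 44 mm, its floor 6 mm above the holder's underside, 14 mm deep. It stays put, so it keeps showing where the yellow-capped tube stood at the start. Origin: centre of its underside; axes parallel to the strip's.
- tube_blue: loose clear tube with a blue cap, standing upright at the start in the holder with the blue tab; round, 121 mm tall, body 37 mm diameter, cap 39 mm diameter over the top 29 mm (from 92 to 121 mm up), about 0.09 kg. Origin: centre of its underside; z up along the tube.
- holder_blue: fixed grey single holder with a blue tab on its front side, 56 x 56 x 20 mm, one of four on the dark strip; pocket 44 x 44 mm, its floor 6 mm above the holder's underside, 14 mm deep. It stays put, so it keeps showing where the blue-capped tube stood at the start. Origin: centre of its underside; axes parallel to the strip's.
- tube_white: loose clear tube with a white cap, standing upright at the start in the holder with the white tab; round, 121 mm tall, body 37 mm diameter, cap 39 mm diameter over the top 29 mm (from 92 to 121 mm up), about 0.09 kg. Origin: centre of its underside; z up along the tube.
- holder_white: fixed grey single holder with a white tab on its front side, 56 x 56 x 20 mm, one of four on the dark strip; pocket 44 x 44 mm, its floor 6 mm above the holder's underside, 14 mm deep. It stays put, so it keeps showing where the white-capped tube stood at the start. Origin: centre of its underside; axes parallel to the strip's.
- source_strip: fixed dark wooden strip, 74 x 262 x 8 mm, carrying the four holders in a row at 62 mm spacing, in any order (at y = +93, +31, -31, -93 mm of the strip, on its top at z = 8 mm). Origin: centre of its underside; x across the strip, away from the robot, y along the row to the robot's left, z up.
- target_rack: fixed pale plywood rack, 70 x 256 x 34 mm, with four square open pockets in a row, empty at the start; pockets 54 x 54 mm, centres at y = +93, +31, -31, -93 mm of the rack (62 mm spacing), x = 0, pocket floor at z = 8 mm, rims at z = 34 mm, walls 8 mm thick. Origin: centre of its underside; x across the rack, away from the robot, y along the row to the robot's left, z up.
Not all that is in view belongs to the job. Leave any green look-alike of the tube_red alone.

How it is judged:
By the outcome, as a careful person would: the job done as asked, in the order asked, and still so for the second after the job is handed in, with the robot touching nothing.
It also fails if it takes over 99 s, if anything falls off the work surface, if the arm or the gripper's body presses on something with over 40 N, if the wrist force passes 120 N, or if a joint passes its speed limit or range.

## Working session

There is one attempt and no reset: what is moved stays moved. The work goes in short steps, Python scripts to look and compute and a shell command to move; the robot and the scene stay as the last step left them, time stands still between calls to the robot, and variables do not carry over. Pictures are saved under pics/ and viewed, at most 14 in all, crops included, and the job is handed in when it is done.

```bash
mkdir -p pics; ls
python3 - <<'E'
from rig import ctrl
import cv2,pickle
o=ctrl.get_obs(); print(o['t'],o['ee_pos'],o['ee_rot'],o['width'],o['force'])
for n in('top','side'):
    d=ctrl.get_image(n); pickle.dump(d,open(n+'.pkl','wb')); cv2.imwrite(f'pics/{n}0.png',d['frame'][:,:,::-1])
    print(n,d['fx'],d['cx'],d['dist_coeffs'],d['rvec'],d['tvec'])
E
```

```text
pics
0.0 [0.29625075 0.6057983  0.20522863] [-1.45194058e-04  2.25431207e-01  9.74258652e-01 -9.10027911e-04] 0.08570285796858605 [0.22915496 0.3948768  1.17924288]
top 370.1348878030526 312.2691137576062 [0.00846353 0.         0.         0.         0.        ] [ 2.14236281 -2.15698255  0.06189792] [0.11915952 0.55406186 0.85464069]
side 397.5917532288691 321.78734267555575 [-0.00258326  0.          0.          0.          0.        ] [ 0.08177587  2.78081155 -1.44877269] [ 0.52422301 -0.03561845  1.15612085]
```

View pics/top0.png

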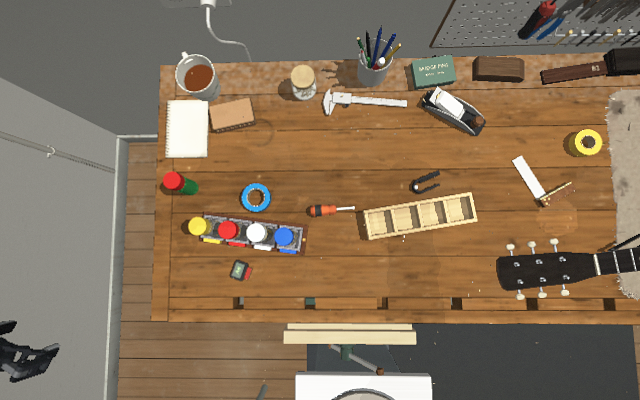

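View pics/side0.png

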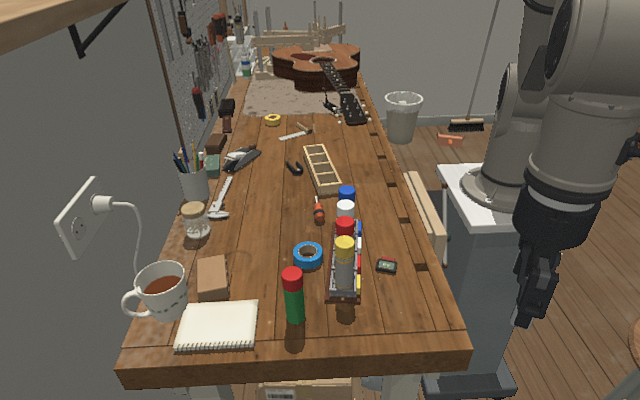

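The top view shows the strip caps, left to right: yellow (197,226), red (228,230), white (256,233) and blue (284,237). The empty rack is near (420,215). Things that could be mistaken for a wanted tube:
- Green look-alike with a red cap at (174,181)
- Blue tape ring at (256,197)
- Yellow tape at (586,142)

The caps in the strip row are the ones to move.

```bash
cat > h.py <<'E'
import cv2,numpy as np
def cast(d,uv,z):
    K=np.array([[d['fx'],0,d['cx']],[0,d['fy'],d['cy']],[0,0,1]])
    n=cv2.undistortPoints(np.array(uv,float).reshape(-1,1,2),K,np.array(d['dist_coeffs']))[:,0]
    R=cv2.Rodrigues(np.array(d['rvec'],float))[0]; c=-R.T@np.ravel(d['tvec'])
    r=np.c_[n,np.ones(len(n))]@R
    return c+r*((z-c[2])/r[:,2])[:,None]
def lift(d,uv):
    K=np.array([[d['fx'],0,d['cx']],[0,d['fy'],d['cy']],[0,0,1]])
    n=cv2.undistortPoints(np.array(uv,float).reshape(-1,1,2),K,np.array(d['dist_coeffs']))[:,0]
    R=cv2.Rodrigues(np.array(d['rvec'],float))[0]
    zz=np.array([d['range_z'][int(round(v)),int(round(u))] for u,v in uv])
    return (np.c_[n,np.ones(len(n))]*zz[:,None]-np.ravel(d['tvec']))@R
E
python3 - <<'E'
import pickle; from h import *
d=pickle.load(open('top.pkl','rb')); f=d['frame']
hsv=cv2.cvtColor(f,cv2.COLOR_RGB2HSV)
seeds=dict(yellow=(197,226),red=(228,230),white=(257,233),blue=(284,237))
pts=lift(d,[(u,v) for v in range(400) for u in range(640)]).reshape(400,640,3)
top=((abs(pts[...,2]-.135)<.012)).astype(np.uint8)
C=[]
for n,(u,v) in seeds.items():
    m=np.zeros_like(top); m[v-16:v+17,u-16:u+17]=top[v-16:v+17,u-16:u+17]
    k,l,s,c=cv2.connectedComponentsWithStats(m); i=l[v,u]
    p=cast(d,[c[i]],.135)[0]; C.append(p); print(n,hsv[v,u],s[i],c[i],p[:2].round(4),pts[v,u].round(3), np.hypot(*p[:2]))
C=np.array(C);print(np.diff(C,axis=0), np.linalg.norm(np.diff(C,axis=0),axis=1))
m=np.zeros_like(top);s=(slice(185,245),slice(355,485)); m[s]=(abs(pts[...,2]-.034)<.006)[s]
cs=max(cv2.findContours(m,0,2)[0],key=cv2.contourArea)
r=cv2.minAreaRect(cs); b=cv2.boxPoints(r); print(b)
w=cast(d,b,.034);print(w.round(4)); print('c',w.mean(0),[np.linalg.norm(w[i]-w[i-1]) for i in range(4)])
# rim rect in world
wp=cast(d,cs[:,0],.034)[:,:2].astype(np.float32);print(cv2.minAreaRect(wp))
im=f[140:260,150:490];cv2.imwrite('pics/crop.png',cv2.resize(im,None,fx=2.3,fy=2.3,interpolation=2)[:,:,::-1])
E
```

```text
yellow [ 27 161 251] [189 217  19  19 285] [198.07719298 226.2       ] [0.4971 0.3534] [0.498 0.356 0.133] 0.6099018067511492
red [  1 192 244] [218 221  20  19 282] [227.58156028 230.0212766 ] [0.4886 0.2901] [0.489 0.289 0.136] 0.5682508773455006
white [ 90   1 254] [247 224  19  18 282] [255.93971631 232.69148936] [0.4827 0.2298] [0.482 0.227 0.136] 0.5345576371074964
blue [108 183 241] [274 228  19  18 273] [283.43956044 236.52014652] [0.4743 0.1717] [0.473 0.171 0.135] 0.5044507949471351
[[-0.00846808 -0.0632857   0.        ]
 [-0.00596597 -0.06032611  0.        ]
 [-0.00832113 -0.05808059  0.        ]] [0.06384973 0.06062039 0.05867364]
[[363.05884 209.4786 ]
 [472.04016 190.90225]
 [477.24658 221.44662]
 [368.26526 240.02298]]
[[ 0.538  -0.0048  0.034 ]
 [ 0.5796 -0.2593  0.034 ]
 [ 0.508  -0.2677  0.034 ]
 [ 0.4662 -0.0156  0.034 ]]
c [ 0.52297263 -0.13684579  0.034     ] [np.float64(0.07264165762038612), np.float64(0.25786972431723376), np.float64(0.07206413859457335), np.float64(0.25561620240376465)]
((0.5228279829025269, -0.13657483458518982), (0.07212741672992706, 0.2554572820663452), 9.422500610351562)
```

View pics/crop.png

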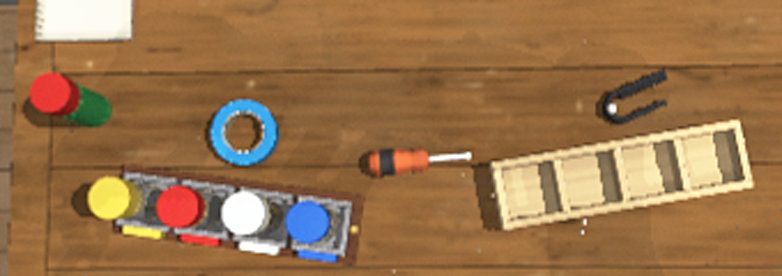

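The crop confirms the order in the strip row: yellow, red, white, blue from left to right, each beside its matching tab. The decoy stands apart at the left with a green body. The cap spacing (about 61 mm), heights (0.135 m) and rack size (72 x 255 mm) all match the description, so I'll start with yellow.

```bash
cat > go.py <<'E'
import sys; from rig import ctrl; import numpy as np; from scipy.spatial.transform import Rotation as R
T=dict(yellow=(.497,.353,-.125),red=(.489,.290,-.125),white=(.482,.230,-.125),blue=(.4745,.1715,-.125),
 p1=(.538,-.2287,.163),p2=(.528,-.1676,.163),p3=(.518,-.1064,.163),p4=(.5078,-.0452,.163))
def rel(x,y,a,z):
    o=ctrl.get_obs(); q=np.array(o['ee_rot']); Rc=R.from_quat(q[[1,2,3,0]])
    Y=np.array([np.cos(a),np.sin(a),0]); Y=Y if Y@Rc.as_matrix()[:,1]>0 else -Y
    Z=np.array([0,0,-1.]); Rt=R.from_matrix(np.c_[np.cross(Y,Z),Y,Z])
    s=Rc.inv().apply(np.array([x,y,z])-o['ee_pos'])*100; w=(Rc.inv()*Rt).as_rotvec()
    print('slide',s.round(2),'twist',w.round(3),'t',round(o['t'],2),'tcp',np.round(o['ee_pos'],4),'w',round(o['width'],4),'grip',round(o['grip_force'],1),'F',np.round(o['force'],1))
if __name__=='__main__':
    rel(*T[sys.argv[1]],float(sys.argv[2]))
E
python3 go.py yellow .18
```

```text
slide [-29.14 -13.9    2.56] twist [-1.000e-03  1.000e-03  1.241e+00] t 0.1 tcp [0.2963 0.6059 0.2053] w 0.0852 grip 0.0 F [-1.1 -0.3 -0.5]
```

```bash
python3 -m jog '[{"slide":[-29.1,-13.9,0],"twist":[0,0,1.24],"jaw":1},{"slide":[-29.1,-13.9,0],"twist":[0,0,1.24],"jaw":1},{"slide":[-29.1,-13.9,0],"twist":[0,0,1.24],"jaw":1},{"slide":[-29.1,-13.9,0],"twist":[0,0,1.24],"jaw":1},{"slide":[-29.1,-13.9,0],"twist":[0,0,1.24],"jaw":1},{"slide":[-29.1,-13.9,0],"twist":[0,0,1.24],"jaw":1},{"slide":[-29.1,-13.9,0],"twist":[0,0,1.24],"jaw":1},{"slide":[-29.1,-13.9,0],"twist":[0,0,1.24],"jaw":1},{"slide":[-29.1,-13.9,2.5],"twist":[0,0,1.24],"jaw":1},{"slide":[-29.1,-13.9,2.5],"twist":[0,0,1.24],"jaw":1}]' 40; python3 go.py yellow .18
python3 - <<'E'
from rig import ctrl; import cv2; print(ctrl.get_obs()['joints'])
cv2.imwrite('pics/w1.png',ctrl.get_image('wrist')['frame'][:,:,::-1])
E
```

```text
t: 0.93
ee_pos: [0.497, 0.3494, 0.1779]
ee_rot: [0.001, 0.753, 0.658, -0.002]
force: [-1.2, 0.8, -0.3]
width: 0.0852
grip_force: 0.0
slide [ 0.35 -0.05 -0.21] twist [-0.002  0.004 -0.011] t 0.93 tcp [0.497  0.3494 0.1779] w 0.0852 grip 0.0 F [-1.2  0.8 -0.3]
[-0.98945559  0.41113199  0.36034453  1.76783935 -0.16691521  0.99765634
 -0.70061973]
```

View pics/w1.png

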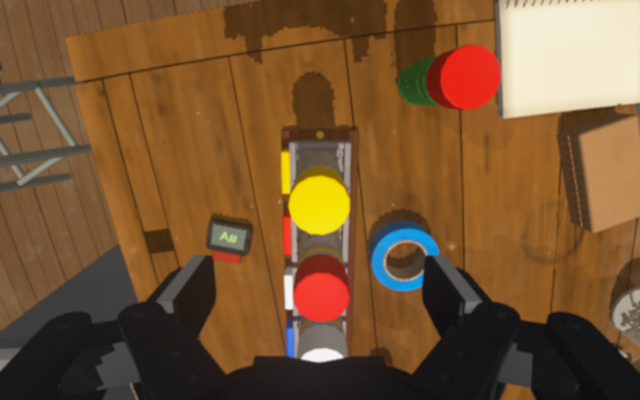

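The wrist view shows the yellow cap at (319,204) and red at (322,288), with the decoy well off to the side at (470,77). I'll refine the cap positions from this close view.

```bash
cat > cap.py <<'E'
from rig import ctrl; from h import *
def caps():
    d=ctrl.get_image('wrist'); v,u=np.mgrid[0:400,0:640]
    P=lift(d,np.c_[u.ravel(),v.ravel()]).reshape(400,640,3); hsv=cv2.cvtColor(d['frame'],cv2.COLOR_RGB2HSV)
    m=(abs(P[...,2]-.135)<.008).astype(np.uint8); m[d['range_z']==0]=0
    k,l,s,c=cv2.connectedComponentsWithStats(m)
    for i in range(1,k):
        if s[i,4]>800:
            ct=cv2.findContours((l==i).astype(np.uint8),0,1)[0][0]; (cc,r)=cv2.minEnclosingCircle(ct)
            w=cast(d,[cc],.135)[0]; w2=cast(d,[(cc[0]+r,cc[1])],.135)[0]
            print(np.round(cc),'hsv',hsv[int(cc[1]),int(cc[0])],'xy',w[:2].round(4),'dia mm',round(2000*np.linalg.norm(w2-w),1))
caps()
E
python3 cap.py; python3 go.py yellow .095
```

```text
[320. 206.] hsv [ 27 255 246] xy [0.4965 0.356 ] dia mm 39.2
[323. 295.] hsv [  2 202 245] xy [0.4896 0.293 ] dia mm 39.6
slide [0.05 0.08 8.49] twist [-0.002  0.002 -0.001] t 1.03 tcp [0.4963 0.3528 0.1799] w 0.0851 grip 0.0 F [-0.   0.7  0.5]
```

```bash
python3 -m jog '[{"slide":[0.2,0.1,2],"twist":[0,0,0],"jaw":1},{"slide":[0.2,0.1,4.5],"twist":[0,0,0],"jaw":1},{"slide":[0.2,0.1,7],"twist":[0,0,0],"jaw":1},{"slide":[0.2,0.1,8.5],"twist":[0,0,0],"jaw":1},{"slide":[0.2,0.1,8.5],"twist":[0,0,0],"jaw":0.3},{"slide":[0.2,0.1,8.5],"twist":[0,0,0],"jaw":-1},{"slide":[0.2,0.1,8.5],"twist":[0,0,0],"jaw":-1},{"slide":[0.2,0.1,8.5],"twist":[0,0,0],"jaw":-1},{"slide":[0.2,0.1,8.5],"twist":[0,0,0],"jaw":-1},{"slide":[0.2,0.1,8.5],"twist":[0,0,0],"jaw":-1}]' 40; python3 go.py yellow .25; python3 go.py p1 .25
```

```text
t: 1.87
ee_pos: [0.4993, 0.3564, 0.0981]
ee_rot: [-0.0, 0.749, 0.662, 0.002]
force: [-0.3, 0.5, 7.7]
width: 0.0303
grip_force: 39.7
slide [ -0.33  -0.15 -15.19] twist [ 0.002 -0.003  0.001] t 1.87 tcp [0.4993 0.3564 0.0981] w 0.0303 grip 39.7 F [-0.3  0.5  7.7]
slide [-57.55  11.09 -15.32] twist [ 0.003 -0.002 -0.287] t 1.87 tcp [0.4993 0.3564 0.0981] w 0.0303 grip 39.7 F [-0.3  0.5  7.7]
```

Run:
```python
from rig import ctrl; import cv2
a=ctrl.get_image('wrist')['frame'][:,:,::-1]; b=ctrl.get_image('side')['frame'][:,:,::-1]
print({k:ctrl.get_obs()[k] for k in('t','width','grip_force','force','ee_pos')})
import numpy as np
cv2.imwrite('pics/g1.png',np.vstack([a[200:400,100:540],cv2.resize(b[160:310,250:470],(440,300))]))
```

```text
{'t': 1.9667, 'width': 0.030397485385631563, 'grip_force': 39.639737900888576, 'force': array([-0.19624423, -0.60089402,  6.76919762]), 'ee_pos': array([0.49931145, 0.35645778, 0.09808965])}
```

View pics/g1.png

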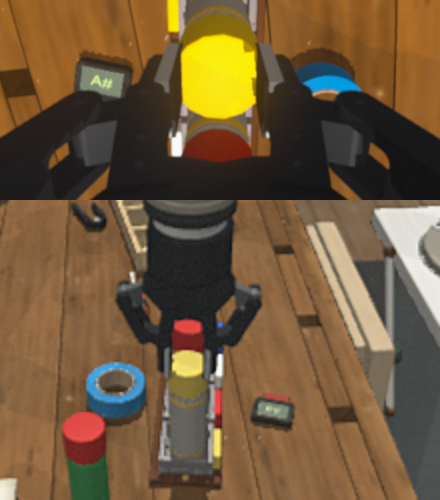

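The yellow cap sits between the fingers and the grip force holds at 40 N, but the reported 30 mm opening is less than the 39 mm cap. I'll do a small test lift before carrying it.

```bash
python3 -m jog '[{"slide":[0,0,-0.5],"twist":[0,0,0],"jaw":-1},{"slide":[0,0,-1],"twist":[0,0,0],"jaw":-1},{"slide":[0,0,-1.5],"twist":[0,0,0],"jaw":-1},{"slide":[0,0,-2],"twist":[0,0,0],"jaw":-1},{"slide":[0,0,-2.5],"twist":[0,0,0],"jaw":-1},{"slide":[0,0,-3],"twist":[0,0,0],"jaw":-1},{"slide":[0,0,-3.5],"twist":[0,0,0],"jaw":-1},{"slide":[0,0,-4],"twist":[0,0,0],"jaw":-1},{"slide":[0,0,-4],"twist":[0,0,0],"jaw":-1},{"slide":[0,0,-4],"twist":[0,0,0],"jaw":-1}]'
python3 - <<'E'
from rig import ctrl; import cv2, numpy as np; from h import *
d=ctrl.get_image('wrist'); e=ctrl.get_image('side'); a=d['frame'][:,:,::-1];b=e['frame'][:,:,::-1]
cv2.imwrite('pics/g2.png',np.vstack([a[200:400,100:540],cv2.resize(b[160:310,250:470],(440,300))]))
print(lift(d,[(320,240),(320,260),(320,280),(320,300),(320,320)]).round(3))
E
```

```text
t: 2.8
ee_pos: [0.4983, 0.3557, 0.1365]
ee_rot: [-0.0, 0.75, 0.662, 0.0]
force: [-0.9, -0.9, -0.8]
width: 0.0301
grip_force: 39.3
[[0.5   0.371 0.175]
 [0.499 0.362 0.175]
 [0.498 0.353 0.175]
 [0.496 0.344 0.175]
 [0.492 0.308 0.136]]
```

View pics/g2.png

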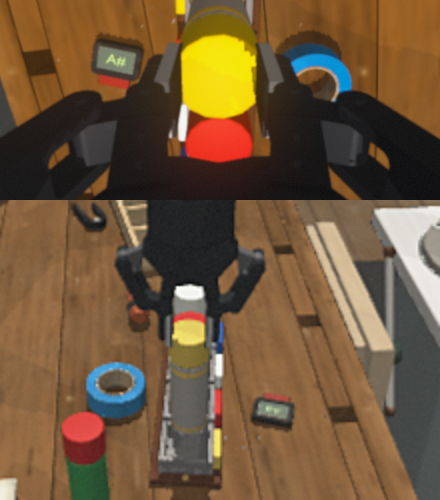

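The tube lifts straight: cap top flat at 0.175 m, centred on the TCP. The opening reading is therefore just biased, and I'll go on.

```bash
python3 -m jog '[{"slide":[0,0,-4],"twist":[0,0,0],"jaw":-1},{"slide":[0,0,-8],"twist":[0,0,0],"jaw":-1},{"slide":[0,0,-11.5],"twist":[0,0,0],"jaw":-1},{"slide":[-3,0.5,-11.5],"twist":[0,0,-0.02],"jaw":-1},{"slide":[-7,1.3,-11.5],"twist":[0,0,-0.05],"jaw":-1},{"slide":[-11,2.1,-11.5],"twist":[0,0,-0.07],"jaw":-1},{"slide":[-15,2.9,-11.5],"twist":[0,0,-0.1],"jaw":-1},{"slide":[-19,3.7,-11.5],"twist":[0,0,-0.13],"jaw":-1},{"slide":[-23,4.5,-11.5],"twist":[0,0,-0.15],"jaw":-1},{"slide":[-27,5.3,-11.5],"twist":[0,0,-0.17],"jaw":-1}]'; python3 go.py p1 .25
```

```text
t: 3.73
ee_pos: [0.5168, 0.0791, 0.251]
ee_rot: [-0.0, 0.69, 0.724, -0.0]
force: [1.6, -0.1, -0.5]
width: 0.0301
grip_force: 39.6
slide [-30.84   0.67   0.1 ] twist [-0.    -0.    -0.116] t 3.73 tcp [0.5168 0.0791 0.251 ] w 0.0301 grip 39.6 F [ 1.6 -0.1 -0.5]
```

```bash
python3 -m jog '[{"slide":[-4,0.1,0],"twist":[0,0,-0.02],"jaw":-1},{"slide":[-8,0.2,0],"twist":[0,0,-0.04],"jaw":-1},{"slide":[-12,0.3,0],"twist":[0,0,-0.06],"jaw":-1},{"slide":[-16,0.4,0],"twist":[0,0,-0.08],"jaw":-1},{"slide":[-20,0.5,0],"twist":[0,0,-0.1],"jaw":-1},{"slide":[-24,0.6,0],"twist":[0,0,-0.116],"jaw":-1},{"slide":[-27.5,0.7,0],"twist":[0,0,-0.116],"jaw":-1},{"slide":[-30,0.7,0],"twist":[0,0,-0.116],"jaw":-1},{"slide":[-30.8,0.7,0],"twist":[0,0,-0.116],"jaw":-1},{"slide":[-30.8,0.7,0],"twist":[0,0,-0.116],"jaw":-1}]'; python3 go.py p1 .094
python3 - <<'E'
from rig import ctrl; import cv2, numpy as np; from h import *
d=ctrl.get_image('wrist'); cv2.imwrite('pics/r1.png',d['frame'][:,:,::-1])
E
```

```text
t: 4.57
ee_pos: [0.5375, -0.2291, 0.2509]
ee_rot: [0.0, 0.649, 0.76, -0.001]
force: [0.0, 0.1, -0.3]
width: 0.0306
grip_force: 39.6
slide [ 0.05  0.07 15.69] twist [-0.001  0.001 -0.006] t 4.57 tcp [ 0.5375 -0.2291  0.2509] w 0.0306 grip 39.6 F [ 0.   0.1 -0.3]
```

View pics/r1.png

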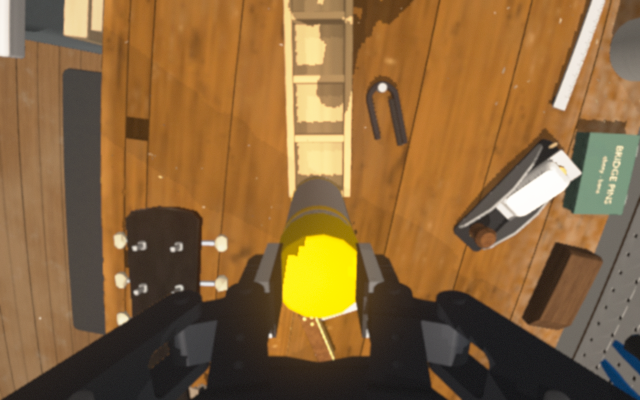

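Run:
```python
from rig import ctrl; import cv2, numpy as np; from h import *
d=ctrl.get_image('wrist'); print(cast(d,[(290,195),(350,195),(287,80),(354,77)],.034).round(4))
v,u=np.mgrid[0:400,0:640]; P=lift(d,np.c_[u.ravel(),v.ravel()])
m=((abs(P[:,2]-.034)<.007)).reshape(400,640)&(u>250)&(u<400)&(v<230)
P=P.reshape(400,640,3)[m]; ax=np.array([-.163,.9866]); n=np.array([.9866,.163])
q=P[:,:2]-[.523,-.137]; print('along',np.percentile(q@ax,[0.5,50,99.5]),'across',np.percentile(q@n,[1,99]))
h=np.histogram(q@ax,bins=np.arange(-.14,.14,.004));print(list(zip((h[1]*1000).round(),h[0])))
```

```text
[[ 0.5101 -0.2651  0.034 ]
 [ 0.5772 -0.2544  0.034 ]
 [ 0.4898 -0.1425  0.034 ]
 [ 0.5583 -0.1284  0.034 ]]
along [-0.12684103 -0.00438811  0.07660669] across [-0.03656384  0.03301046]
[(np.float64(-140.0), np.int64(0)), (np.float64(-136.0), np.int64(0)), (np.float64(-132.0), np.int64(13)), (np.float64(-128.0), np.int64(37)), (np.float64(-124.0), np.int64(42)), (np.float64(-120.0), np.int64(55)), (np.float64(-116.0), np.int64(51)), (np.float64(-112.0), np.int64(60)), (np.float64(-108.0), np.int64(50)), (np.float64(-104.0), np.int64(62)), (np.float64(-100.0), np.int64(51)), (np.float64(-96.0), np.int64(59)), (np.float64(-92.0), np.int64(46)), (np.float64(-88.0), np.int64(55)), (np.float64(-84.0), np.int64(54)), (np.float64(-80.0), np.int64(44)), (np.float64(-76.0), np.int64(60)), (np.float64(-72.0), np.int64(55)), (np.float64(-68.0), np.int64(195)), (np.float64(-64.0), np.int64(258)), (np.float64(-60.0), np.int64(110)), (np.float64(-56.0), np.int64(59)), (np.float64(-52.0), np.int64(54)), (np.float64(-48.0), np.int64(61)), (np.float64(-44.0), np.int64(60)), (np.float64(-40.0), np.int
[... 774 characters left out ...]
4(52.0), np.int64(68)), (np.float64(56.0), np.int64(321)), (np.float64(60.0), np.int64(280)), (np.float64(64.0), np.int64(67)), (np.float64(68.0), np.int64(72)), (np.float64(72.0), np.int64(73)), (np.float64(76.0), np.int64(33)), (np.float64(80.0), np.int64(0)), (np.float64(84.0), np.int64(0)), (np.float64(88.0), np.int64(0)), (np.float64(92.0), np.int64(0)), (np.float64(96.0), np.int64(0)), (np.float64(100.0), np.int64(0)), (np.float64(104.0), np.int64(0)), (np.float64(108.0), np.int64(0)), (np.float64(112.0), np.int64(0)), (np.float64(116.0), np.int64(0)), (np.float64(120.0), np.int64(0)), (np.float64(124.0), np.int64(0)), (np.float64(128.0), np.int64(0)), (np.float64(132.0), np.int64(0))]
```

The wrist view agrees with the top view on the rack to about 2 mm, and each tube has 8.5 mm of play. Lowering and releasing.

```bash
python3 -m jog '[{"slide":[0,0,3],"twist":[0,0,0],"jaw":-1},{"slide":[0,0,6.5],"twist":[0,0,0],"jaw":-1},{"slide":[0,0,10],"twist":[0,0,0],"jaw":-1},{"slide":[0,0,12],"twist":[0,0,0],"jaw":-1},{"slide":[0,0,13.5],"twist":[0,0,0],"jaw":-1},{"slide":[0,0,14.6],"twist":[0,0,0],"jaw":-1},{"slide":[0,0,15.3],"twist":[0,0,0],"jaw":-1},{"slide":[0,0,15.8],"twist":[0,0,0],"jaw":-1},{"slide":[0,0,15.9],"twist":[0,0,0],"jaw":-1},{"slide":[0,0,15.9],"twist":[0,0,0],"jaw":-1}]'
python3 -m jog '[{"slide":[0,0,0],"twist":[0,0,0],"jaw":-0.1},{"slide":[0,0,0],"twist":[0,0,0],"jaw":0.2},{"slide":[0,0,0],"twist":[0,0,0],"jaw":0.6},{"slide":[0,0,0],"twist":[0,0,0],"jaw":1},{"slide":[0,0,0],"twist":[0,0,0],"jaw":1},{"slide":[0,0,-1],"twist":[0,0,0],"jaw":1},{"slide":[0,0,-3],"twist":[0,0,0],"jaw":1},{"slide":[0,0,-6],"twist":[0,0,0],"jaw":1},{"slide":[0,0,-9],"twist":[0,0,0],"jaw":1},{"slide":[0,0,-9],"twist":[0,0,0],"jaw":1}]'; sed -i 's/-.135/-float(__import__("sys").argv[1] if len(__import__("sys").argv)>1 else .135)/' cap.py; python3 cap.py .129; python3 go.py red .18
```

```text
t: 5.5
ee_pos: [0.539, -0.2261, 0.0928]
ee_rot: [0.0, 0.647, 0.762, 0.0]
force: [0.0, 0.3, -0.5]
width: 0.03
grip_force: 39.6
t: 6.33
ee_pos: [0.5416, -0.2283, 0.1886]
ee_rot: [0.004, 0.648, 0.762, 0.002]
force: [0.8, -0.6, 1.3]
width: 0.0855
grip_force: 0.0
[312. 202.] hsv [ 29 240 254] xy [ 0.5362 -0.225 ] dia mm 38.1
slide [51.91  3.23  0.5 ] twist [0.007 0.002 0.287] t 6.38 tcp [ 0.5406 -0.2275  0.1861] w 0.0857 grip 0.0 F [-0.3  0.7 -0.8]
```

Yellow stands in pocket 1, with its cap top at 0.129 m. Next is red.

```bash
python3 -m jog '[{"slide":[51.9,3.2,0.5],"twist":[0,0,0.287],"jaw":1},{"slide":[51.9,3.2,0.5],"twist":[0,0,0.287],"jaw":1},{"slide":[51.9,3.2,0.5],"twist":[0,0,0.287],"jaw":1},{"slide":[51.9,3.2,0.5],"twist":[0,0,0.287],"jaw":1},{"slide":[51.9,3.2,0.5],"twist":[0,0,0.287],"jaw":1},{"slide":[51.9,3.2,0.5],"twist":[0,0,0.287],"jaw":1},{"slide":[51.9,3.2,0.5],"twist":[0,0,0.287],"jaw":1},{"slide":[51.9,3.2,0.5],"twist":[0,0,0.287],"jaw":1},{"slide":[51.9,3.2,0.5],"twist":[0,0,0.287],"jaw":1},{"slide":[51.9,3.2,0.5],"twist":[0,0,0.287],"jaw":1}]'; python3 go.py red .18
```

```text
t: 7.22
ee_pos: [0.4961, 0.1853, 0.1779]
ee_rot: [-0.0, 0.75, 0.662, -0.0]
force: [1.7, -0.2, -0.6]
width: 0.0855
grip_force: 0.0
slide [10.3  -2.01 -0.21] twist [-0.001  0.    -0.   ] t 7.22 tcp [0.4961 0.1853 0.1779] w 0.0855 grip 0.0 F [ 1.7 -0.2 -0.6]
```

```bash
python3 -m jog '[{"slide":[4,-0.8,0],"twist":[0,0,0],"jaw":1},{"slide":[8,-1.6,0],"twist":[0,0,0],"jaw":1},{"slide":[10.4,-2,0],"twist":[0,0,0],"jaw":1},{"slide":[10.4,-2,0],"twist":[0,0,0],"jaw":1},{"slide":[10.4,-2,0],"twist":[0,0,0],"jaw":1},{"slide":[10.4,-2,0],"twist":[0,0,0],"jaw":1},{"slide":[10.4,-2,0],"twist":[0,0,0],"jaw":1},{"slide":[10.4,-2,0],"twist":[0,0,0],"jaw":1},{"slide":[10.4,-2,0],"twist":[0,0,0],"jaw":1},{"slide":[10.4,-2,0],"twist":[0,0,0],"jaw":1}]'; python3 go.py red .095; python3 cap.py .135
```

```text
t: 8.05
ee_pos: [0.4906, 0.2883, 0.1784]
ee_rot: [-0.0, 0.75, 0.661, 0.0]
force: [-0.1, 0.3, -0.5]
width: 0.0853
grip_force: 0.0
slide [ 0.15 -0.18  8.34] twist [ 0.    -0.    -0.001] t 8.05 tcp [0.4906 0.2883 0.1784] w 0.0853 grip 0.0 F [-0.1  0.3 -0.5]
[318. 209.] hsv [  2 195 254] xy [0.4895 0.2915] dia mm 39.3
[319. 292.] hsv [  0   0 254] xy [0.4825 0.2332] dia mm 39.6
[317. 355.] hsv [106 156 252] xy [0.4744 0.1818] dia mm 37.0
```

```bash
python3 -m jog '[{"slide":[0.2,-0.1,2],"twist":[0,0,0],"jaw":1},{"slide":[0.2,-0.1,4.5],"twist":[0,0,0],"jaw":1},{"slide":[0.2,-0.1,7],"twist":[0,0,0],"jaw":1},{"slide":[0.2,-0.1,8.3],"twist":[0,0,0],"jaw":1},{"slide":[0.2,-0.1,8.3],"twist":[0,0,0],"jaw":0.3},{"slide":[0.2,-0.1,8.3],"twist":[0,0,0],"jaw":-1},{"slide":[0.2,-0.1,8.3],"twist":[0,0,0],"jaw":-1},{"slide":[0.2,-0.1,8.3],"twist":[0,0,0],"jaw":-1},{"slide":[0.2,-0.1,8.3],"twist":[0,0,0],"jaw":-1},{"slide":[0.2,-0.1,8.3],"twist":[0,0,0],"jaw":-1}]' 40; python3 go.py p2 .25
```

```text
t: 8.93
ee_pos: [0.4906, 0.2919, 0.0968]
ee_rot: [-0.0, 0.75, 0.662, 0.001]
force: [-1.1, -1.5, 6.5]
width: 0.031
grip_force: 39.7
slide [-45.09   9.47 -15.4 ] twist [ 0.002 -0.002 -0.288] t 8.93 tcp [0.4906 0.2919 0.0968] w 0.031 grip 39.7 F [-1.1 -1.5  6.5]
```

```bash
python3 -m jog '[{"slide":[0,0,-4],"twist":[0,0,0],"jaw":-1},{"slide":[0,0,-8],"twist":[0,0,0],"jaw":-1},{"slide":[0,0,-12],"twist":[0,0,0],"jaw":-1},{"slide":[0,0,-15.4],"twist":[0,0,0],"jaw":-1},{"slide":[-3,0.6,-15.4],"twist":[0,0,-0.02],"jaw":-1},{"slide":[-7,1.5,-15.4],"twist":[0,0,-0.05],"jaw":-1},{"slide":[-11,2.3,-15.4],"twist":[0,0,-0.07],"jaw":-1},{"slide":[-15,3.1,-15.4],"twist":[0,0,-0.1],"jaw":-1},{"slide":[-19,4,-15.4],"twist":[0,0,-0.13],"jaw":-1},{"slide":[-23,4.8,-15.4],"twist":[0,0,-0.15],"jaw":-1}]'; python3 go.py p2 .25
```

```text
t: 9.77
ee_pos: [0.5084, 0.0552, 0.2499]
ee_rot: [0.0, 0.698, 0.716, 0.001]
force: [0.6, 0.2, -1.2]
width: 0.0307
grip_force: 40.0
slide [-22.32   1.37  -0.03] twist [ 0.001 -0.001 -0.136] t 9.77 tcp [0.5084 0.0552 0.2499] w 0.0307 grip 40.0 F [ 0.6  0.2 -1.2]
```

```bash
python3 -m jog '[{"slide":[-4,0.2,0],"twist":[0,0,-0.03],"jaw":-1},{"slide":[-8,0.5,0],"twist":[0,0,-0.06],"jaw":-1},{"slide":[-12,0.7,0],"twist":[0,0,-0.09],"jaw":-1},{"slide":[-16,1,0],"twist":[0,0,-0.12],"jaw":-1},{"slide":[-19.5,1.2,0],"twist":[0,0,-0.136],"jaw":-1},{"slide":[-21.5,1.3,0],"twist":[0,0,-0.136],"jaw":-1},{"slide":[-22.4,1.4,0],"twist":[0,0,-0.136],"jaw":-1},{"slide":[-22.4,1.4,0],"twist":[0,0,-0.136],"jaw":-1},{"slide":[-22.4,1.4,0],"twist":[0,0,-0.136],"jaw":-1},{"slide":[-22.4,1.4,0],"twist":[0,0,-0.136],"jaw":-1}]'; python3 go.py p2 .092
```

```text
t: 10.6
ee_pos: [0.5284, -0.1641, 0.2491]
ee_rot: [-0.001, 0.647, 0.763, 0.0]
force: [-0.4, 0.7, -0.8]
width: 0.0308
grip_force: 40.0
slide [-0.35 -0.09 15.7 ] twist [-0.    -0.001  0.001] t 10.6 tcp [ 0.5284 -0.1641  0.2491] w 0.0308 grip 40.0 F [-0.4  0.7 -0.8]
```

```bash
python3 -m jog '[{"slide":[-0.3,-0.1,3],"twist":[0,0,0],"jaw":-1},{"slide":[-0.3,-0.1,6.5],"twist":[0,0,0],"jaw":-1},{"slide":[-0.3,-0.1,10],"twist":[0,0,0],"jaw":-1},{"slide":[-0.3,-0.1,12],"twist":[0,0,0],"jaw":-1},{"slide":[-0.3,-0.1,13.5],"twist":[0,0,0],"jaw":-1},{"slide":[-0.3,-0.1,14.6],"twist":[0,0,0],"jaw":-1},{"slide":[-0.3,-0.1,15.2],"twist":[0,0,0],"jaw":-1},{"slide":[-0.3,-0.1,15.7],"twist":[0,0,0],"jaw":-1},{"slide":[-0.3,-0.1,15.7],"twist":[0,0,0],"jaw":-1},{"slide":[-0.3,-0.1,15.7],"twist":[0,0,0],"jaw":-1}]'
python3 -m jog '[{"slide":[0,0,0],"twist":[0,0,0],"jaw":-0.1},{"slide":[0,0,0],"twist":[0,0,0],"jaw":0.2},{"slide":[0,0,0],"twist":[0,0,0],"jaw":0.6},{"slide":[0,0,0],"twist":[0,0,0],"jaw":1},{"slide":[0,0,0],"twist":[0,0,0],"jaw":1},{"slide":[0,0,-1],"twist":[0,0,0],"jaw":1},{"slide":[0,0,-3],"twist":[0,0,0],"jaw":1},{"slide":[0,0,-6],"twist":[0,0,0],"jaw":1},{"slide":[0,0,-9],"twist":[0,0,0],"jaw":1},{"slide":[0,0,-9],"twist":[0,0,0],"jaw":1}]'; python3 cap.py .129; python3 go.py white .18
```

```text
t: 11.43
ee_pos: [0.5282, -0.1695, 0.0929]
ee_rot: [0.0, 0.648, 0.762, 0.0]
force: [-0.8, -0.4, -1.2]
width: 0.031
grip_force: 40.0
t: 12.27
ee_pos: [0.5308, -0.1714, 0.1882]
ee_rot: [0.004, 0.648, 0.761, 0.002]
force: [1.0, -1.0, 0.2]
width: 0.0855
grip_force: 0.0
[315. 203.] hsv [  3 202 254] xy [ 0.527  -0.1683] dia mm 38.3
[314. 278.] hsv [ 29 228 254] xy [ 0.535 -0.222] dia mm 38.1
slide [40.31  1.68  0.53] twist [0.007 0.001 0.286] t 12.32 tcp [ 0.5298 -0.1706  0.1858] w 0.0854 grip 0.0 F [-0.3 -0.3 -0.6]
```

Red is in pocket 2. Next is white.

```bash
python3 -m jog '[{"slide":[40.4,1.7,0.5],"twist":[0,0,0.286],"jaw":1},{"slide":[40.4,1.7,0.5],"twist":[0,0,0.286],"jaw":1},{"slide":[40.4,1.7,0.5],"twist":[0,0,0.286],"jaw":1},{"slide":[40.4,1.7,0.5],"twist":[0,0,0.286],"jaw":1},{"slide":[40.4,1.7,0.5],"twist":[0,0,0.286],"jaw":1},{"slide":[40.4,1.7,0.5],"twist":[0,0,0.286],"jaw":1},{"slide":[40.4,1.7,0.5],"twist":[0,0,0.286],"jaw":1},{"slide":[40.4,1.7,0.5],"twist":[0,0,0.286],"jaw":1},{"slide":[40.4,1.7,0.5],"twist":[0,0,0.286],"jaw":1},{"slide":[40.4,1.7,0.5],"twist":[0,0,0.286],"jaw":1}]'; python3 cap.py .135; python3 go.py white .095
```

```text
t: 13.15
ee_pos: [0.4782, 0.2347, 0.1768]
ee_rot: [-0.0, 0.749, 0.662, -0.0]
force: [1.3, -0.8, 0.2]
width: 0.0854
grip_force: 0.0
[327. 217.] hsv [  0   0 254] xy [0.4824 0.2319] dia mm 39.1
[324. 299.] hsv [106 146 253] xy [0.4736 0.1744] dia mm 39.6
slide [-1.29  0.69  8.13] twist [-0.002 -0.003  0.011] t 13.2 tcp [0.4768 0.2433 0.1764] w 0.0855 grip 0.0 F [-1.2  7.1 -0.1]
```

The arm had not settled yet, so I'll hold before reading the position.

```bash
python3 -m jog '[{"slide":[0,0,0],"twist":[0,0,0],"jaw":1},{"slide":[0,0,0],"twist":[0,0,0],"jaw":1},{"slide":[0,0,0],"twist":[0,0,0],"jaw":1},{"slide":[0,0,0],"twist":[0,0,0],"jaw":1},{"slide":[0,0,0],"twist":[0,0,0],"jaw":1},{"slide":[0,0,0],"twist":[0,0,0],"jaw":1},{"slide":[0,0,0],"twist":[0,0,0],"jaw":1},{"slide":[0,0,0],"twist":[0,0,0],"jaw":1},{"slide":[0,0,0],"twist":[0,0,0],"jaw":1},{"slide":[0,0,0],"twist":[0,0,0],"jaw":1}]'; python3 cap.py .135; python3 go.py white .095
```

```text
t: 14.03
ee_pos: [0.4797, 0.2318, 0.1773]
ee_rot: [-0.0, 0.75, 0.662, 0.0]
force: [-1.2, -0.3, -0.6]
width: 0.0854
grip_force: 0.0
[324. 213.] hsv [  0   0 254] xy [0.4823 0.2319] dia mm 39.2
[322. 295.] hsv [106 146 253] xy [0.4737 0.1746] dia mm 39.5
slide [-0.16  0.26  8.23] twist [-0. -0. -0.] t 14.08 tcp [0.4797 0.2319 0.1773] w 0.0855 grip 0.0 F [0.2 0.  0.6]
```

```bash
python3 -m jog '[{"slide":[0,0.2,2],"twist":[0,0,0],"jaw":1},{"slide":[0,0.2,4.5],"twist":[0,0,0],"jaw":1},{"slide":[0,0.2,7],"twist":[0,0,0],"jaw":1},{"slide":[0,0.2,8.2],"twist":[0,0,0],"jaw":1},{"slide":[0,0.2,8.2],"twist":[0,0,0],"jaw":0.3},{"slide":[0,0.2,8.2],"twist":[0,0,0],"jaw":-1},{"slide":[0,0.2,8.2],"twist":[0,0,0],"jaw":-1},{"slide":[0,0.2,8.2],"twist":[0,0,0],"jaw":-1},{"slide":[0,0.2,8.2],"twist":[0,0,0],"jaw":-1},{"slide":[0,0.2,8.2],"twist":[0,0,0],"jaw":-1}]' 40; python3 go.py p3 .25
```

```text
t: 14.92
ee_pos: [0.4828, 0.2324, 0.0968]
ee_rot: [-0.0, 0.75, 0.662, 0.002]
force: [-1.2, -0.5, 5.5]
width: 0.0309
grip_force: 39.5
slide [-33.14   7.75 -15.38] twist [ 0.002 -0.002 -0.288] t 14.92 tcp [0.4828 0.2324 0.0968] w 0.0309 grip 39.5 F [-1.2 -0.5  5.5]
```

```bash
python3 -m jog '[{"slide":[0,0,-4],"twist":[0,0,0],"jaw":-1},{"slide":[0,0,-8],"twist":[0,0,0],"jaw":-1},{"slide":[0,0,-12],"twist":[0,0,0],"jaw":-1},{"slide":[0,0,-15.4],"twist":[0,0,0],"jaw":-1},{"slide":[-3,0.7,-15.4],"twist":[0,0,-0.03],"jaw":-1},{"slide":[-7,1.6,-15.4],"twist":[0,0,-0.06],"jaw":-1},{"slide":[-11,2.6,-15.4],"twist":[0,0,-0.1],"jaw":-1},{"slide":[-15,3.5,-15.4],"twist":[0,0,-0.13],"jaw":-1},{"slide":[-19,4.4,-15.4],"twist":[0,0,-0.17],"jaw":-1},{"slide":[-22,5.1,-15.4],"twist":[0,0,-0.2],"jaw":-1}]'; python3 go.py p3 .25
```

```text
t: 15.75
ee_pos: [0.5044, 0.0032, 0.25]
ee_rot: [0.0, 0.68, 0.733, 0.001]
force: [0.9, 0.3, -1.4]
width: 0.0306
grip_force: 40.2
slide [-1.103e+01  5.400e-01 -1.000e-02] twist [ 0.001 -0.    -0.089] t 15.75 tcp [0.5044 0.0032 0.25  ] w 0.0306 grip 40.2 F [ 0.9  0.3 -1.4]
```

```bash
python3 -m jog '[{"slide":[-3.5,0.2,0],"twist":[0,0,-0.03],"jaw":-1},{"slide":[-7,0.4,0],"twist":[0,0,-0.06],"jaw":-1},{"slide":[-9.5,0.5,0],"twist":[0,0,-0.08],"jaw":-1},{"slide":[-11.2,0.5,0],"twist":[0,0,-0.09],"jaw":-1},{"slide":[-11.2,0.5,0],"twist":[0,0,-0.09],"jaw":-1},{"slide":[-11.2,0.5,0],"twist":[0,0,-0.09],"jaw":-1},{"slide":[-11.2,0.5,0],"twist":[0,0,-0.09],"jaw":-1},{"slide":[-11.2,0.5,0],"twist":[0,0,-0.09],"jaw":-1},{"slide":[-11.2,0.5,0],"twist":[0,0,-0.09],"jaw":-1},{"slide":[-11.2,0.5,0],"twist":[0,0,-0.09],"jaw":-1}]'; python3 go.py p3 .092
```

```text
t: 16.58
ee_pos: [0.5183, -0.1032, 0.2492]
ee_rot: [-0.0, 0.646, 0.764, 0.0]
force: [0.1, -0.4, -0.8]
width: 0.0312
grip_force: 40.2
slide [-0.32 -0.08 15.72] twist [ 0.    -0.     0.004] t 16.58 tcp [ 0.5183 -0.1032  0.2492] w 0.0312 grip 40.2 F [ 0.1 -0.4 -0.8]
```

```bash
python3 -m jog '[{"slide":[-0.4,-0.1,3],"twist":[0,0,0],"jaw":-1},{"slide":[-0.4,-0.1,6.5],"twist":[0,0,0],"jaw":-1},{"slide":[-0.4,-0.1,10],"twist":[0,0,0],"jaw":-1},{"slide":[-0.4,-0.1,12],"twist":[0,0,0],"jaw":-1},{"slide":[-0.4,-0.1,13.5],"twist":[0,0,0],"jaw":-1},{"slide":[-0.4,-0.1,14.6],"twist":[0,0,0],"jaw":-1},{"slide":[-0.4,-0.1,15.2],"twist":[0,0,0],"jaw":-1},{"slide":[-0.4,-0.1,15.7],"twist":[0,0,0],"jaw":-1},{"slide":[-0.4,-0.1,15.7],"twist":[0,0,0],"jaw":-1},{"slide":[-0.4,-0.1,15.7],"twist":[0,0,0],"jaw":-1}]'
python3 -m jog '[{"slide":[0,0,0],"twist":[0,0,0],"jaw":-0.1},{"slide":[0,0,0],"twist":[0,0,0],"jaw":0.2},{"slide":[0,0,0],"twist":[0,0,0],"jaw":0.6},{"slide":[0,0,0],"twist":[0,0,0],"jaw":1},{"slide":[0,0,0],"twist":[0,0,0],"jaw":1},{"slide":[0,0,-1],"twist":[0,0,0],"jaw":1},{"slide":[0,0,-3],"twist":[0,0,0],"jaw":1},{"slide":[0,0,-6],"twist":[0,0,0],"jaw":1},{"slide":[0,0,-9],"twist":[0,0,0],"jaw":1},{"slide":[0,0,-9],"twist":[0,0,0],"jaw":1}]'; python3 cap.py .129; python3 go.py blue .18
```

```text
t: 17.42
ee_pos: [0.5184, -0.1084, 0.0929]
ee_rot: [0.0, 0.646, 0.763, 0.0]
force: [-0.5, 0.1, -0.7]
width: 0.0308
grip_force: 40.2
t: 18.25
ee_pos: [0.5211, -0.1099, 0.1878]
ee_rot: [0.003, 0.647, 0.763, 0.003]
force: [0.5, 0.2, 0.8]
width: 0.0855
grip_force: 0.0
[315. 204.] hsv [  0   0 254] xy [ 0.5178 -0.1069] dia mm 38.3
[314. 285.] hsv [  3 191 253] xy [ 0.5264 -0.1653] dia mm 38.5
[314. 349.] hsv [ 28 255 253] xy [ 0.535  -0.2188] dia mm 38.3
slide [28.42  0.1   0.54] twist [ 0.006 -0.     0.29 ] t 18.3 tcp [ 0.5201 -0.109   0.1856] w 0.0855 grip 0.0 F [-0.1 -0.5 -0.4]
```

White is in pocket 3. Next is blue, measured at (0.474, 0.1735).

```bash
python3 -m jog '[{"slide":[28.5,0.1,0.5],"twist":[0,0,0.29],"jaw":1},{"slide":[28.5,0.1,0.5],"twist":[0,0,0.29],"jaw":1},{"slide":[28.5,0.1,0.5],"twist":[0,0,0.29],"jaw":1},{"slide":[28.5,0.1,0.5],"twist":[0,0,0.29],"jaw":1},{"slide":[28.5,0.1,0.5],"twist":[0,0,0.29],"jaw":1},{"slide":[28.5,0.1,0.5],"twist":[0,0,0.29],"jaw":1},{"slide":[28.5,0.1,0.5],"twist":[0,0,0.29],"jaw":1},{"slide":[28.5,0.1,0.5],"twist":[0,0,0.29],"jaw":1},{"slide":[28.5,0.1,0.5],"twist":[0,0,0.29],"jaw":1},{"slide":[28.5,0.1,0.5],"twist":[0,0,0.29],"jaw":1}]'; python3 cap.py .135; python3 go.py blue .095
```

```text
t: 19.13
ee_pos: [0.4716, 0.1722, 0.1769]
ee_rot: [0.0, 0.75, 0.662, -0.001]
force: [-0.8, -1.1, -0.1]
width: 0.0854
grip_force: 0.0
[323. 212.] hsv [106 163 252] xy [0.4736 0.173 ] dia mm 39.3
slide [0.06 0.25 8.2 ] twist [-0.     0.001 -0.002] t 19.18 tcp [0.472  0.1713 0.177 ] w 0.0852 grip 0.0 F [-0.7 -1.5  0.2]
```

```bash
python3 -m jog '[{"slide":[0.1,0.2,2],"twist":[0,0,0],"jaw":1},{"slide":[0.1,0.2,4.5],"twist":[0,0,0],"jaw":1},{"slide":[0.1,0.2,7],"twist":[0,0,0],"jaw":1},{"slide":[0.1,0.2,8.2],"twist":[0,0,0],"jaw":1},{"slide":[0.1,0.2,8.2],"twist":[0,0,0],"jaw":0.3},{"slide":[0.1,0.2,8.2],"twist":[0,0,0],"jaw":-1},{"slide":[0.1,0.2,8.2],"twist":[0,0,0],"jaw":-1},{"slide":[0.1,0.2,8.2],"twist":[0,0,0],"jaw":-1},{"slide":[0.1,0.2,8.2],"twist":[0,0,0],"jaw":-1},{"slide":[0.1,0.2,8.2],"twist":[0,0,0],"jaw":-1}]' 40; python3 go.py p4 .25
```

```text
t: 20.02
ee_pos: [0.4753, 0.1741, 0.0968]
ee_rot: [0.0, 0.75, 0.662, 0.001]
force: [-1.2, -0.9, 6.5]
width: 0.031
grip_force: 39.2
slide [-21.32   5.99 -15.35] twist [ 0.002 -0.002 -0.288] t 20.02 tcp [0.4753 0.1741 0.0968] w 0.031 grip 39.2 F [-1.2 -0.9  6.5]
```

```bash
python3 -m jog '[{"slide":[0,0,-4],"twist":[0,0,0],"jaw":-1},{"slide":[0,0,-8],"twist":[0,0,0],"jaw":-1},{"slide":[0,0,-12],"twist":[0,0,0],"jaw":-1},{"slide":[0,0,-15.4],"twist":[0,0,0],"jaw":-1},{"slide":[-3.5,1,-15.4],"twist":[0,0,-0.05],"jaw":-1},{"slide":[-7,2,-15.4],"twist":[0,0,-0.1],"jaw":-1},{"slide":[-10.5,3,-15.4],"twist":[0,0,-0.15],"jaw":-1},{"slide":[-14,4,-15.4],"twist":[0,0,-0.2],"jaw":-1},{"slide":[-17,4.8,-15.4],"twist":[0,0,-0.24],"jaw":-1},{"slide":[-20,5.6,-15.4],"twist":[0,0,-0.288],"jaw":-1}]'; python3 -m jog '[{"slide":[-1.5,0,0],"twist":[0,0,0],"jaw":-1},{"slide":[-1.5,0,0],"twist":[0,0,0],"jaw":-1},{"slide":[-1.5,0,0],"twist":[0,0,0],"jaw":-1},{"slide":[-1.5,0,0],"twist":[0,0,0],"jaw":-1},{"slide":[-1.5,0,0],"twist":[0,0,0],"jaw":-1},{"slide":[-1.5,0,0],"twist":[0,0,0],"jaw":-1},{"slide":[-1.5,0,0],"twist":[0,0,0],"jaw":-1},{"slide":[-1.5,0,0],"twist":[0,0,0],"jaw":-1},{"slide":[-1.5,0,0],"twist":[0,0,0],"jaw":-1},{"slide":[-1.5,0,0],"twist":[0,0,0],"jaw":-1}]'; python3 go.py p4 .092
```

```text
t: 20.85
ee_pos: [0.5047, -0.0336, 0.2501]
ee_rot: [0.0, 0.647, 0.763, 0.001]
force: [1.0, -0.8, -1.6]
width: 0.0309
grip_force: 40.3
t: 21.68
ee_pos: [0.5072, -0.0464, 0.2492]
ee_rot: [-0.0, 0.647, 0.762, -0.0]
force: [0.2, 0.4, -0.9]
width: 0.0313
grip_force: 40.3
slide [ 0.11  0.08 15.72] twist [-0. -0.  0.] t 21.68 tcp [ 0.5072 -0.0464  0.2492] w 0.0313 grip 40.3 F [ 0.2  0.4 -0.9]
```

```bash
python3 -m jog '[{"slide":[0.1,0,3],"twist":[0,0,0],"jaw":-1},{"slide":[0.1,0,6.5],"twist":[0,0,0],"jaw":-1},{"slide":[0.1,0,10],"twist":[0,0,0],"jaw":-1},{"slide":[0.1,0,12],"twist":[0,0,0],"jaw":-1},{"slide":[0.1,0,13.5],"twist":[0,0,0],"jaw":-1},{"slide":[0.1,0,14.6],"twist":[0,0,0],"jaw":-1},{"slide":[0.1,0,15.2],"twist":[0,0,0],"jaw":-1},{"slide":[0.1,0,15.7],"twist":[0,0,0],"jaw":-1},{"slide":[0.1,0,15.7],"twist":[0,0,0],"jaw":-1},{"slide":[0.1,0,15.7],"twist":[0,0,0],"jaw":-1}]'
python3 -m jog '[{"slide":[0,0,0],"twist":[0,0,0],"jaw":-0.1},{"slide":[0,0,0],"twist":[0,0,0],"jaw":0.2},{"slide":[0,0,0],"twist":[0,0,0],"jaw":0.6},{"slide":[0,0,0],"twist":[0,0,0],"jaw":1},{"slide":[0,0,0],"twist":[0,0,0],"jaw":1},{"slide":[0,0,-1],"twist":[0,0,0],"jaw":1},{"slide":[0,0,-4],"twist":[0,0,0],"jaw":1},{"slide":[0,0,-8],"twist":[0,0,0],"jaw":1},{"slide":[0,0,-12],"twist":[0,0,0],"jaw":1},{"slide":[0,0,-15],"twist":[0,0,0],"jaw":1}]'
python3 -m jog '[{"slide":[4,0,0],"twist":[0,0,0],"jaw":1},{"slide":[8,0,0],"twist":[0,0,0],"jaw":1},{"slide":[12,0,0],"twist":[0,0,0],"jaw":1},{"slide":[16,0,0],"twist":[0,0,0],"jaw":1},{"slide":[18,0,0],"twist":[0,0,0],"jaw":1},{"slide":[18,0,0],"twist":[0,0,0],"jaw":1},{"slide":[18,0,0],"twist":[0,0,0],"jaw":1},{"slide":[18,0,0],"twist":[0,0,0],"jaw":1},{"slide":[18,0,0],"twist":[0,0,0],"jaw":1},{"slide":[18,0,0],"twist":[0,0,0],"jaw":1}]'
python3 - <<'E'
from rig import ctrl; import cv2, numpy as np
a=ctrl.get_image('top')['frame'][:,:,::-1]; b=ctrl.get_image('side')['frame'][:,:,::-1]
cv2.imwrite('pics/end.png',np.vstack([cv2.resize(a[150:260,340:500],(640,290)),cv2.resize(b[100:240,240:400],(640,300))]))
d=ctrl.get_image('top'); from h import *
v,u=np.mgrid[0:400,0:640]; P=lift(d,np.c_[u.ravel(),v.ravel()]).reshape(400,640,3)
m=((abs(P[...,2]-.129)<.008)&(P[...,1]<0)&(P[...,1]>-.28)&(P[...,0]<.62)).astype(np.uint8)
k,l,s,c=cv2.connectedComponentsWithStats(m)
for i in range(1,k):
  if s[i,4]>100: print(c[i].round(),cast(d,[c[i]],.129)[0].round(3),np.median(P[l==i][:,2]))
E
```

```text
t: 22.52
ee_pos: [0.5076, -0.0457, 0.0928]
ee_rot: [0.0, 0.647, 0.762, 0.0]
force: [0.3, 0.2, -0.1]
width: 0.0312
grip_force: 40.3
t: 23.35
ee_pos: [0.5075, -0.0467, 0.2456]
ee_rot: [0.001, 0.648, 0.762, 0.001]
force: [0.5, 0.2, 0.3]
width: 0.0854
grip_force: 0.0
t: 24.18
ee_pos: [0.4781, 0.1304, 0.2424]
ee_rot: [0.0, 0.648, 0.761, 0.0]
force: [-0.1, -1.1, -0.1]
width: 0.0853
grip_force: 0.0
[474. 205.] [ 0.537 -0.224  0.129] 0.12920878688364812
[446. 210.] [ 0.528 -0.168  0.129] 0.12933732551359764
[417. 215.] [ 0.519 -0.108  0.129] 0.12923522470093518
[387. 221.] [ 0.507 -0.045  0.129] 0.12920256527793172
```

View pics/end.png

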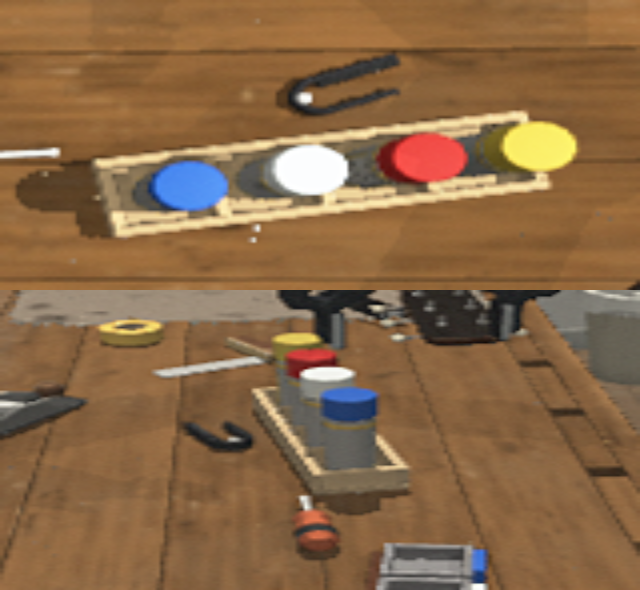

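All four tubes stand upright in the rack as blue, white, red, yellow from left to right. Their tops are at 0.129 m, the height of tubes resting on the pocket floors, and the gripper is clear.

```bash
python3 -c "
from rig import ctrl; print(ctrl.sign_off())"
```

```text
the job is handed in; nothing more can be done
None
```

The four tubes are in the rack in reverse order (blue, white, red, yellow from left to right), upright on their pocket floors and released, and I handed the job in at about 24 s.

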